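Raise the red camshaft rest

TASK

Get the bench ready for the camshaft: swing the red folding rest arm up and over, past upright, until it leans on its stop lug and stands there by itself, then let go of it. Leave the yellow rest arm folded down and do not push the blue jar away.

Things in the scene. Friction and masses are not known exactly. Their poses are not given: they have to be found in the camera images.
- red_arm (a joint): hinge angle of the red arm (rad). 0 = folded, level, free end on the robot's side; grows as it swings up and away from the robot over its hinge; 1.57 = upright; 1.95 = leaning on its stop lug, held by its own weight. The arm (0.2 to 0.45 kg, a red bar 18 mm wide, 10 thick) swings with little friction: released short of upright it falls back, past upright it drops on to the stop.
- red_grip (a point): centre of the red boss near the arm's free end: a cylinder 26 mm in diameter, 30 mm wide; pinch its two flat ends, it can turn between the fingers. y = along the boss and hinge axes; x = along the arm to the hinge axis, 120 mm away; z = up when folded. Folded, boss and hinge are 50 mm above the bench, nothing under the boss. Beyond it two steel prongs 18 mm wide form a V, 42 mm long.
- yellow_grip (a point): the same point and axes on the yellow arm, a twin of the red one, folded, to be left so. Each arm has its own bolted stand under the hinge: a steel plate 130 x 60 x 12 mm, two grey cheeks 64 mm high, a rubber pad under the arm 60 mm from the hinge, and a leaning grey stop lug 100 mm high beyond the hinge.
- jar: loose blue plastic jar with a black lid, 64 mm diameter, 70 mm high, 0.25 kg, standing upright on the bench; origin at the centre of its underside. A bystander.
Not all that is in view belongs to the job. What is shaped like the part that bears red_arm but green or orange is not meant.

How it is judged:
At the end, for the whole second after the job is handed in: The red arm stands still past upright on its stop (hinge angle above 1.75 rad, stop at 1.95), the yellow arm is still folded (boss within 20 mm of its start) and the jar stands upright within 30 mm of where it was (value of joint red_arm above 1.75 rad and velocity of joint red_arm between -0.1 and 0.1 rad/s and distance of yellow_grip from where it was at the start of the episode below 0.02 m and distance of jar from where it was at the start of the episode below 0.03 m and angle between jar's own z axis and vertical below 0.2 rad); the robot touches nothing.
It fails at once if the yellow rest arm is swung up (its boss moves more than 40 mm) (distance of yellow_grip from where it was at the start of the episode above 0.04 m).
It fails at once if the jar is pushed more than 50 mm or knocked over (distance of jar from where it was at the start of the episode above 0.05 m or angle between jar's own z axis and vertical above 0.6 rad).
It also fails if it takes over 32 s, if anything falls off the work surface, if the arm or the gripper's body presses on something with over 40 N, if the wrist force passes 120 N, or if a joint passes its speed limit or range.

ROBOT

A 6-joint arm with a two-finger parallel gripper is mounted at the origin on the work surface. World frame = base frame: x ahead of the robot, y to its left, z up, the work surface at z = 0. Lengths are in m, angles in rad, forces in N, time in s.
With the tool pointing down it reaches from about 0.275 to 0.725 m from the base axis. Payload 15.9 kg.
Tool frame: the origin (TCP) lies at the very end of the fingers, on their centre line; the grasp point (between the pads) lies 19 mm behind it; z points along the fingers, y is the line along which they close (so a half turn about z gives the same grasp; the last joint's range is limited). The gripper opens to 85 mm and grips with 20 to 120 N. Pads are 22 mm wide; open, the fingers measure 114 mm over their backs; the gripper's body (76 mm by 85 mm) begins 54 mm behind the grasp point. The pads swing forward as they close: fully open they stand 13 mm farther back than shut.
Start: joints at [1.131, 0.213, -0.034, 1.323, 0, 1.571], TCP at [0.213, 0.452, 0.231] pointing down, gripper open.
Joint ranges: [-2.98, 2.98], [-0.74, 1.72], [-1.14, 1.35], [-2.1, 2.04], [-1.57, 1.44], [-3.14, 3.14]. Speed limits (rad/s): [1.89, 1.89, 2.39, 2.57, 3.14, 3.14].

INTERFACE

Orientations are given as a 3x3 rotation matrix whose columns are the frame's x, y, z axes.
In Python, from cell import r gives the robot as it stands. The module is installed in compiled form; this text tells all that it offers.
- The arm moves only by the shell command python3 -m jog 'ROWS'. ROWS is JSON, a list of rows, each an object of numbers: "x", "y", "z": the shift along the tool's x, y, z normalised to -1 to 1, where 1 is 0.25 m; "ax", "ay", "az": the turn, a rotation vector about the tool's x, y, z normalised to -1 to 1, where 1 is 0.5 rad; "jaw": the finger opening in mm, from 0 to 85.4. In form: [{"x": .., "y": .., "z": .., "ax": .., "ay": .., "az": .., "jaw": ..}, ...]. A call has exactly 10 rows; each row shifts and turns the commanded pose from where the row before left it, along the tool's axes as they then stand; what a row does not reach is not made up. A row lasts 1/12 s, in which the tool goes at most 41.7 mm and 7.16 degrees, less where a joint would pass 70% of its speed; a pose out of reach is approached as far as the arm can. A call with a number of a shift or a turn outside -1 to 1 is refused whole. A call with a gripper value outside its range is refused whole. The fingers move at their own pace and stop on an object; the grip force is fixed at half the most. Time passes only in rows, so rows that do not move let the fingers close, or fill a call up. It gives the time, the measured TCP pose, the force, the opening and the grip force at its end, in the units of the state.
- r.read_state(): the state, without advancing time (a new reading comes with each control period).
- r.camera(name): name is "scene" or "top"; returns the picture (384x512x3 uint8, red, green, blue); there is no depth.
- r.camera_model(name): a dict with "fx", "fy", "cx", "cy" (pixels), "eye" and "rotation" of the camera in the world. Camera axes: x right, y up, looking along -z (the intrinsics and any distortion apply to the point x, -y, -z); pixel columns grow to the right and rows downward; lengths in m; the calibration is good to about 2 mm. A picture is of the moment at which its call begins. camera_model takes no time and is no camera call.
- r.job_done(): hands the job in; it is judged then, once.
The state is a dict: "time": time; "joint_pos": joint angles; "joint_velocities": joint speeds; "joint_efforts": joint torques, N m; "position": TCP position; "orientation": TCP orientation; "wrist_force": force on the tool from outside, world axes, zero at the start; "ft_torque": the same for the moment, N m; "opening": finger opening in m; "finger_force": force on a finger pad.
Only numpy, scipy, OpenCV 4.12 (cv2) and the standard library are available. Lean on these libraries where they do the work, as an engineer would, in place of code of your own. Each camera call takes 0.05 s, during which the arm holds its last target. There are 200 camera calls.

## Working session

There is one attempt and no reset: what is moved stays moved. The work goes in short steps, Python scripts to look and compute and a shell command to move; the robot and the scene stay as the last step left them, time stands still between calls to the robot, and variables do not carry over. Pictures are saved under pics/ and viewed, at most 10 in all, crops included, and the job is handed in when it is done.

```bash
mkdir -p pics
python3 - <<'E'
from cell import r
import cv2,numpy as np
for n in("scene","top"):
    cv2.imwrite(f"pics/{n}0.png",r.camera(n)[:,:,::-1]); m=r.camera_model(n); print(n,m)
s=r.read_state();print(s["time"],s["position"],s["orientation"],s["opening"])
E
```

```text
scene {'fx': 374.20226711881907, 'fy': 374.20226711881907, 'cx': 252.69751749975708, 'cy': 192.76865277415195, 'eye': array([ 0.92146183, -0.50807979,  0.67267148]), 'rotation': array([[ 0.75895538, -0.44661337,  0.47383882],
       [ 0.65096558,  0.50345071, -0.56813836],
       [ 0.0151837 ,  0.73964443,  0.67282656]])}
top {'fx': 377.9519359323067, 'fy': 377.9519359323067, 'cx': 253.96205562019662, 'cy': 195.42742169183407, 'eye': array([0.38885553, 0.04750283, 1.00121962]), 'rotation': array([[ 0.0222091 ,  0.99597518, -0.08683425],
       [-0.99928131,  0.02478346,  0.02868191],
       [ 0.03071853,  0.08613485,  0.9958098 ]])}
0.1 [0.21275882 0.45214308 0.23090454] [[-9.04853930e-01  4.25722022e-01 -3.53773012e-04]
 [ 4.25722165e-01  9.04853503e-01 -8.80591124e-04]
 [-5.47742843e-05 -9.47415352e-04 -9.99999550e-01]] 0.0854998776356696
```

View pics/top0.png

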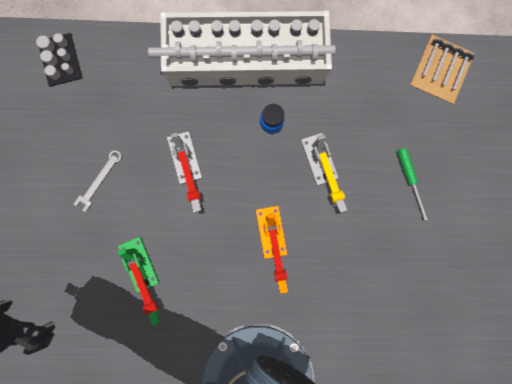

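View pics/scene0.png

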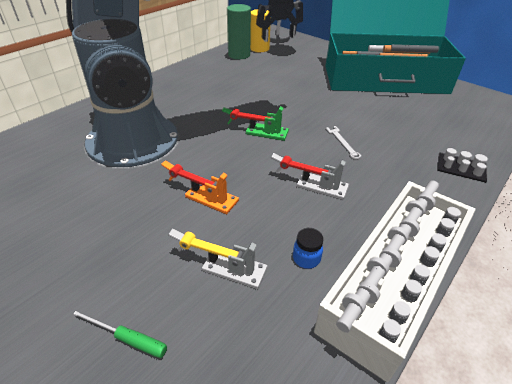

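Three red arms are in the top view. One is on a steel-grey stand at about (187,170), one on green at (140,280) and one on orange at (275,245). The task says green and orange are not meant, so the grey one at (187,170) is the target. The yellow arm is at (330,172) and the jar at (272,118). I'll confirm the target with a crop and measure it.

```bash
cat > h.py <<'E'
from cell import r
import cv2,numpy as np
def ray(n,u,v):
    m=r.camera_model(n); d=m["rotation"]@np.array([(u-m["cx"])/m["fx"],-(v-m["cy"])/m["fy"],-1]); return m["eye"],d
def onz(n,u,v,z):
    e,d=ray(n,u,v); return e+d*(z-e[2])/d[2]
def proj(n,p):
    m=r.camera_model(n); q=m["rotation"].T@(np.array(p)-m["eye"]); return m["cx"]+m["fx"]*q[0]/-q[2], m["cy"]-m["fy"]*q[1]/-q[2]
def mask(img,col):
    h=cv2.cvtColor(img,cv2.COLOR_RGB2HSV); H,S,V=h[...,0].astype(int),h[...,1],h[...,2]
    k={"red":(H<6)|(H>174),"yellow":(H>22)&(H<34),"blue":(H>105)&(H<128)}[col]
    return (k&(S>150)&(V>60)).astype(np.uint8)
def blobs(img,col):
    n,l,s,c=cv2.connectedComponentsWithStats(mask(img,col)); return [(s[i],c[i],np.argwhere(l==i)[:,::-1]) for i in range(1,n) if s[i,4]>40]
E
python3 - <<'E'
from h import *
im={n:cv2.imread(f"pics/{n}0.png")[:,:,::-1].copy() for n in("top","scene")}
for n in im:
  for c in("red","yellow"):
    for s,ce,p in blobs(im[n],c):
        p=p.astype(float); d=np.linalg.svd(p-ce,full_matrices=False)[2][0]; d*=np.sign(d[1]) if n=="top" else -np.sign(d[0])
        t=(p-ce)@d
        o=[]
        for a in np.arange(np.floor(t.min()),t.max()+1,2):
            k=(t>=a)&(t<a+2); 
            if k.any(): o.append((int(a),int(k.sum())))
        print(n,c,s,ce.round(1),d.round(3),o if s[4]<2000 else'')
a=cv2.resize(im["top"][120:225,150:220],None,fx=5,fy=5,interpolation=2)
b=cv2.resize(im["scene"][140:210,265:360],None,fx=4.5,fy=4.5,interpolation=2)
c=np.zeros((530,790,3),np.uint8);c[:525,:350]=a;c[:315,355:355+b.shape[1]]=b
cv2.imwrite("pics/crop.png",c[:,:,::-1])
E
```

```text
top red [178 151  23  50 391] [188.3 177.7] [0.275 0.962] [(-28, 9), (-26, 15), (-24, 16), (-22, 14), (-20, 14), (-18, 12), (-16, 13), (-14, 13), (-12, 12), (-10, 14), (-8, 12), (-6, 14), (-4, 15), (-2, 14), (0, 12), (2, 15), (4, 15), (6, 15), (8, 15), (10, 15), (12, 17), (14, 22), (16, 25), (18, 24), (20, 26), (22, 3)]
top red [269 229  18  53 369] [277. 258.] [0.183 0.983] [(-30, 8), (-28, 12), (-26, 12), (-24, 12), (-22, 10), (-20, 12), (-18, 10), (-16, 10), (-14, 12), (-12, 11), (-10, 11), (-8, 12), (-6, 12), (-4, 11), (-2, 15), (0, 14), (2, 14), (4, 14), (6, 14), (8, 15), (10, 15), (12, 19), (14, 24), (16, 24), (18, 24), (20, 20), (22, 2)]
top red [129 263  29  52 446] [143.4 290.8] [0.366 0.931] [(-30, 13), (-28, 13), (-26, 13), (-24, 14), (-22, 12), (-20, 13), (-18, 13), (-16, 14), (-14, 14), (-12, 13), (-10, 16), (-8, 18), (-6, 14), (-4, 12), (-2, 16), (0, 16), (2, 16), (4, 16), (6, 16), (8, 17), (10, 18), (12, 24), (14, 26), (16, 27), (18, 28), (20, 29), (22, 5)]
top yellow [320 152  25  50 393] [330.8 178.5] [0.34 0.94] [(-28, 8), (-26, 14), (-24, 13), (-22, 16), (-20, 13),
[... 728 characters left out ...]
3, 24), (15, 19), (17, 17), (19, 10)]
scene red [169 164  45  21 311] [188.6 175. ] [-0.933 -0.359] [(-26, 5), (-24, 7), (-22, 6), (-20, 8), (-18, 11), (-16, 14), (-14, 15), (-12, 14), (-10, 15), (-8, 14), (-6, 15), (-4, 13), (-2, 13), (0, 13), (2, 13), (4, 13), (6, 13), (8, 16), (10, 21), (12, 27), (14, 22), (16, 15), (18, 8)]
scene yellow [181 232  57  24 417] [207.  244.7] [-0.948 -0.319] [(-32, 6), (-30, 10), (-28, 12), (-26, 10), (-24, 13), (-22, 15), (-20, 13), (-18, 13), (-16, 14), (-14, 15), (-12, 12), (-10, 14), (-8, 15), (-6, 13), (-4, 14), (-2, 15), (0, 13), (2, 12), (4, 15), (6, 13), (8, 12), (10, 16), (12, 13), (14, 16), (16, 24), (18, 22), (20, 22), (22, 23), (24, 11), (26, 1)]
```

View pics/crop.png

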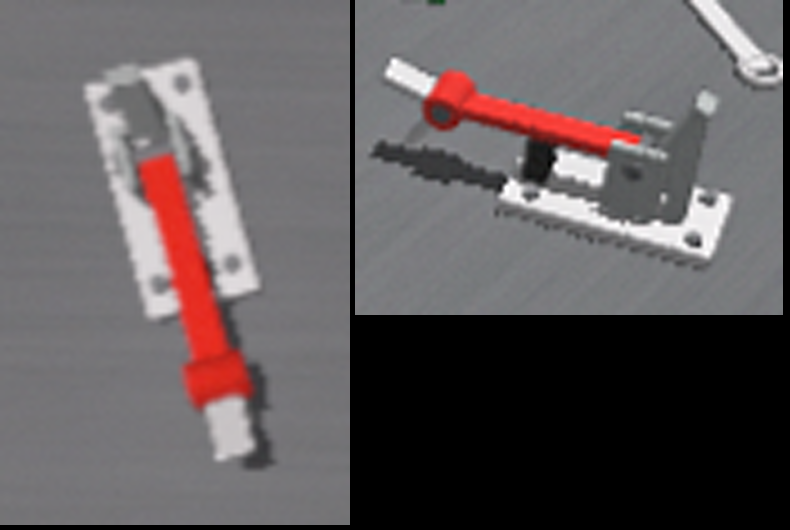

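The crop confirms the arm: red bar and boss on a steel-grey stand with a white plate, boss near top (193,195) and hinge near (178,140). The green and orange stands look different.

```bash
cat >> h.py <<'E'
def tri(a,b):
    (e,d),(f,g)=ray("top",*a),ray("scene",*b); s,t=np.linalg.lstsq(np.stack([d,-g],1),f-e,rcond=None)[0]; return (e+s*d+f+t*g)/2
E
python3 - <<'E'
from h import *
im=cv2.imread("pics/top0.png")[:,:,::-1].copy()
s,ce,p=[b for b in blobs(im,"red") if abs(b[1][0]-188)<4][0]
d=np.array([.275,.962]); t=(p-ce)@d
far=ce+d*-24; q=[p[(t>=a)&(t<a+8)].mean(0) for a in(-26,-14,0)]
B=[onz("top",*c,.055) for c in q]; bo=onz("top",*p[(t>14)&(t<22)].mean(0),.058)
print("bar",np.round(B,4),"boss",bo.round(4))
print("tri boss",tri(p[(t>14)&(t<22)].mean(0),(282.5,163)))
h=(B[0]-bo)[:2];h/=np.linalg.norm(h); print("h",h,"yaw",np.arctan2(h[1],h[0]), "hinge",bo[:2]+.12*h)
print("proj boss",proj("scene",[*bo[:2],.05]),"hinge proj",proj("top",[*(bo[:2]+.12*h),.05]),proj("scene",[*(bo[:2]+.12*h),.05]))
R=r.read_state()["orientation"];P=r.read_state()["position"]
y=np.array([-h[1],h[0],0])
for sg in(1,-1):
    T=np.stack([np.cross(sg*y,[0,0,-1]),sg*y,[0,0,-1]],1)
    rv=cv2.Rodrigues(R.T@T)[0].ravel(); print("turn/0.5",rv/.5)
print("shift",R.T@(np.array([*bo[:2],.16])-P)/.25)
E
```

```text
bar [[0.5652 0.204  0.055 ]
 [0.5363 0.1934 0.055 ]
 [0.502  0.1831 0.055 ]] boss [0.468  0.1723 0.058 ]
tri boss [0.46541503 0.17074469 0.04601411]
h [0.95086792 0.30959683] yaw 0.3147690060193778 hinge [0.58213475 0.20948243]
proj boss (np.float64(285.45962293492147), np.float64(161.77756193225764)) hinge proj (np.float64(180.37437191719414), np.float64(150.2867068833157)) (np.float64(328.53753365609185), np.float64(172.96740394741641))
turn/0.5 [-1.84539894e-03 -6.10551043e-04 -1.50905762e+00]
turn/0.5 [-7.65372856e-04  2.31335000e-03  4.77412712e+00]
shift [-1.40040832 -0.5777885   0.28424238]
```

```bash
python3 -m jog '[{"az":-0.215,"jaw":85},{"az":-0.215},{"az":-0.215},{"az":-0.215},{"az":-0.215},{"az":-0.215},{"az":-0.215},{"z":0.03},{"z":0.03},{"z":0.03}]'
python3 -m jog '[{"x":-0.062,"y":-0.138,"jaw":85},{"x":-0.062,"y":-0.138},{"x":-0.062,"y":-0.138},{"x":-0.062,"y":-0.138},{"x":-0.062,"y":-0.138},{"x":-0.062,"y":-0.138},{"x":-0.062,"y":-0.138},{"x":-0.062,"y":-0.138},{"x":-0.062,"y":-0.138},{"x":-0.062,"y":-0.138}]'
cat > st.py <<'E'
from h import *
s=r.read_state();P=s["position"];R=s["orientation"]
b=np.array([.467,.172,.05]);h=np.array([.951,.310,0]);y=np.array([-h[1],h[0],0])
T=np.stack([-h,y,[0,0,-1]],1)
print(s["time"],P.round(4),"open",s["opening"],"F",s["wrist_force"].round(1))
print("shift to TCP .037:",(R.T@(np.array([*b[:2],.037])-P)/.25).round(3),"turn",(cv2.Rodrigues(R.T@T)[0].ravel()/.5).round(3))
E
python3 st.py
python3 - <<'E'
from h import *
im=[r.camera(n)[:,:,::-1] for n in("top","scene")]
a=cv2.resize(im[0][100:250,110:270],None,fx=2.5,fy=2.5,interpolation=2);b=cv2.resize(im[1][80:230,220:380],None,fx=2.5,fy=2.5,interpolation=2)
cv2.imwrite("pics/a.png",np.hstack([a,b]))
E
```

```text
0.1 [0.2128 0.4521 0.2309] open 0.0854998776356696 F [1.1 0.1 0.6]
shift to TCP .037: [-1.397 -0.58   0.776] turn [-2.00e-03 -1.00e-03 -1.51e+00]invalid input
invalid input
```

View pics/a.png

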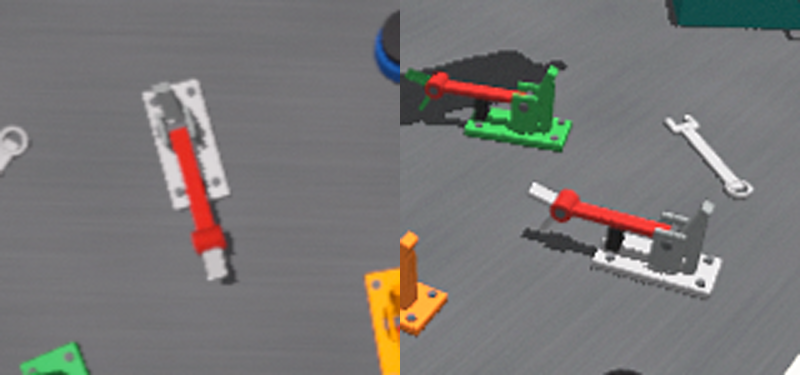

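Both calls were refused, since every row needs all seven keys. The picture shows the scene unchanged, with the red boss at about (193,195) in the top view.

```bash
python3 -m jog '[{"x":0,"y":0,"z":0,"ax":0,"ay":0,"az":-0.215,"jaw":85},{"x":0,"y":0,"z":0,"ax":0,"ay":0,"az":-0.215,"jaw":85},{"x":0,"y":0,"z":0,"ax":0,"ay":0,"az":-0.215,"jaw":85},{"x":0,"y":0,"z":0,"ax":0,"ay":0,"az":-0.215,"jaw":85},{"x":0,"y":0,"z":0,"ax":0,"ay":0,"az":-0.215,"jaw":85},{"x":0,"y":0,"z":0,"ax":0,"ay":0,"az":-0.215,"jaw":85},{"x":0,"y":0,"z":0,"ax":0,"ay":0,"az":-0.215,"jaw":85},{"x":0,"y":0,"z":0.03,"ax":0,"ay":0,"az":0,"jaw":85},{"x":0,"y":0,"z":0.03,"ax":0,"ay":0,"az":0,"jaw":85},{"x":0,"y":0,"z":0.03,"ax":0,"ay":0,"az":0,"jaw":85}]' && python3 -m jog '[{"x":-0.062,"y":-0.138,"z":0,"ax":0,"ay":0,"az":0,"jaw":85},{"x":-0.062,"y":-0.138,"z":0,"ax":0,"ay":0,"az":0,"jaw":85},{"x":-0.062,"y":-0.138,"z":0,"ax":0,"ay":0,"az":0,"jaw":85},{"x":-0.062,"y":-0.138,"z":0,"ax":0,"ay":0,"az":0,"jaw":85},{"x":-0.062,"y":-0.138,"z":0,"ax":0,"ay":0,"az":0,"jaw":85},{"x":-0.062,"y":-0.138,"z":0,"ax":0,"ay":0,"az":0,"jaw":85},{"x":-0.062,"y":-0.138,"z":0,"ax":0,"ay":0,"az":0,"jaw":85},{"x":-0.062,"y":-0.138,"z":0,"ax":0,"ay":0,"az":0,"jaw":85},{"x":-0.062,"y":-0.138,"z":0,"ax":0,"ay":0,"az":0,"jaw":85},{"x":-0.062,"y":-0.138,"z":0,"ax":0,"ay":0,"az":0,"jaw":85}]'; python3 st.py
```

```text
time: 1.03
position: [0.2128, 0.4522, 0.2077]
orientation: [[-0.953, -0.304, -0.0], [-0.304, 0.953, -0.0], [0.0, -0.0, -1.0]]
wrist_force: [-0.2, 0.2, -0.3]
opening: 0.0849
finger_force: 0.0
time: 1.87
position: [0.4672, 0.17, 0.208]
orientation: [[-0.952, -0.305, -0.001], [-0.305, 0.952, -0.0], [0.001, 0.0, -1.0]]
wrist_force: [0.7, 0.6, 0.6]
opening: 0.0848
finger_force: 0.0
1.8667 [0.4672 0.17   0.208 ] open 0.08478559373183926 F [0.7 0.6 0.6]
shift to TCP .037: [-0.002  0.008  0.684] turn [ 0.    -0.001 -0.011]
```

```bash
python3 -m jog '[{"x":0,"y":0.008,"z":0.085,"ax":0,"ay":0,"az":0,"jaw":85},{"x":0,"y":0,"z":0.085,"ax":0,"ay":0,"az":0,"jaw":85},{"x":0,"y":0,"z":0.085,"ax":0,"ay":0,"az":0,"jaw":85},{"x":0,"y":0,"z":0.085,"ax":0,"ay":0,"az":0,"jaw":85},{"x":0,"y":0,"z":0.085,"ax":0,"ay":0,"az":0,"jaw":85},{"x":0,"y":0,"z":0.085,"ax":0,"ay":0,"az":0,"jaw":85},{"x":0,"y":0,"z":0.08,"ax":0,"ay":0,"az":0,"jaw":85},{"x":0,"y":0,"z":0.08,"ax":0,"ay":0,"az":0,"jaw":85},{"x":0,"y":0,"z":0.014,"ax":0,"ay":0,"az":-0.01,"jaw":85},{"x":0,"y":0,"z":0,"ax":0,"ay":0,"az":0,"jaw":50}]'; python3 st.py
python3 - <<'E'
from h import *
im=[r.camera(n)[:,:,::-1] for n in("top","scene")]
a=cv2.resize(im[0][110:230,130:250],None,fx=3,fy=3,interpolation=2);b=cv2.resize(im[1][110:230,240:360],None,fx=3,fy=3,interpolation=2)
cv2.imwrite("pics/b.png",np.hstack([a,b]))
E
```

```text
time: 2.7
position: [0.4645, 0.1732, 0.0365]
orientation: [[-0.95, -0.311, -0.003], [-0.311, 0.95, -0.001], [0.003, -0.0, -1.0]]
wrist_force: [0.3, -0.1, 0.8]
opening: 0.075
finger_force: 0.0
2.7 [0.4645 0.1732 0.0365] open 0.07502271732977472 F [ 0.3 -0.1  0.8]
shift to TCP .037: [-0.008 -0.008 -0.002] turn [-0.    -0.006  0.002]
```

View pics/b.png

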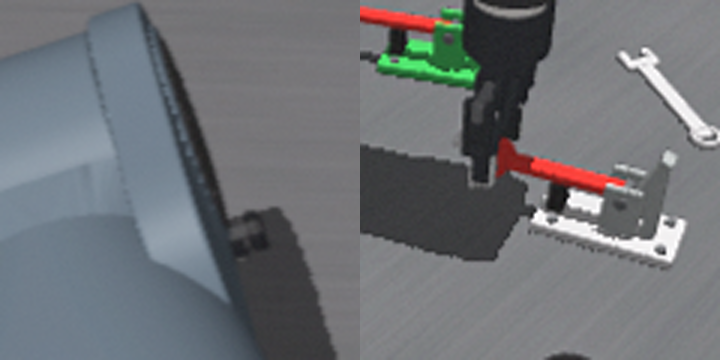

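The scene view shows the fingers straddling the boss near (288,160), with the boss just hingeward of the near finger. I'll nudge 2 mm that way and close.

```bash
python3 -m jog '[{"x":-0.008,"y":-0.007,"z":0,"ax":0,"ay":0,"az":0,"jaw":40},{"x":0,"y":0,"z":0,"ax":0,"ay":0,"az":0,"jaw":26},{"x":0,"y":0,"z":0,"ax":0,"ay":0,"az":0,"jaw":20},{"x":0,"y":0,"z":0,"ax":0,"ay":0,"az":0,"jaw":20},{"x":0,"y":0,"z":0,"ax":0,"ay":0,"az":0,"jaw":20},{"x":0,"y":0,"z":0,"ax":0,"ay":0,"az":0,"jaw":20},{"x":0,"y":0,"z":0,"ax":0,"ay":0,"az":0,"jaw":20},{"x":0,"y":0,"z":0,"ax":0,"ay":0,"az":0,"jaw":20},{"x":0,"y":0,"z":0,"ax":0,"ay":0,"az":0,"jaw":20},{"x":0,"y":0,"z":0,"ax":0,"ay":0,"az":0,"jaw":20}]'; python3 st.py
python3 - <<'E'
import numpy as np
t=np.radians(np.arange(0,115,7)); x=-.12*(1-np.cos(t))/.25; z=-.12*np.sin(t)/.25
print(np.c_[np.degrees(t)[1:],np.diff(x),np.diff(z)].round(3))
E
```

```text
time: 3.63
position: [0.4691, 0.1733, 0.039]
orientation: [[-0.95, -0.312, 0.002], [-0.312, 0.95, 0.001], [-0.002, 0.001, -1.0]]
wrist_force: [-2.0, 2.3, 9.8]
opening: 0.0291
finger_force: 58.6
3.6333 [0.4691 0.1733 0.039 ] open 0.029087255585372493 F [-2.   2.3  9.8]
shift to TCP .037: [ 0.01  -0.002  0.008] turn [0.001 0.004 0.004]
[[ 7.00e+00 -4.00e-03 -5.80e-02]
 [ 1.40e+01 -1.10e-02 -5.80e-02]
 [ 2.10e+01 -1.80e-02 -5.60e-02]
 [ 2.80e+01 -2.40e-02 -5.30e-02]
 [ 3.50e+01 -3.10e-02 -5.00e-02]
 [ 4.20e+01 -3.60e-02 -4.60e-02]
 [ 4.90e+01 -4.20e-02 -4.10e-02]
 [ 5.60e+01 -4.60e-02 -3.60e-02]
 [ 6.30e+01 -5.00e-02 -3.00e-02]
 [ 7.00e+01 -5.40e-02 -2.30e-02]
 [ 7.70e+01 -5.60e-02 -1.70e-02]
 [ 8.40e+01 -5.80e-02 -1.00e-02]
 [ 9.10e+01 -5.90e-02 -3.00e-03]
 [ 9.80e+01 -5.80e-02  5.00e-03]
 [ 1.05e+02 -5.70e-02  1.20e-02]
 [ 1.12e+02 -5.60e-02  1.90e-02]]
```

Gripped at 29 mm with 59 N. Now the first part of the swing, to about 35°.

```bash
python3 -m jog '[{"x":-0.002,"y":0,"z":-0.029,"ax":0,"ay":0,"az":0,"jaw":20},{"x":-0.002,"y":0,"z":-0.029,"ax":0,"ay":0,"az":0,"jaw":20},{"x":-0.005,"y":0,"z":-0.029,"ax":0,"ay":0,"az":0,"jaw":20},{"x":-0.006,"y":0,"z":-0.029,"ax":0,"ay":0,"az":0,"jaw":20},{"x":-0.009,"y":0,"z":-0.028,"ax":0,"ay":0,"az":0,"jaw":20},{"x":-0.009,"y":0,"z":-0.028,"ax":0,"ay":0,"az":0,"jaw":20},{"x":-0.024,"y":0,"z":-0.053,"ax":0,"ay":0,"az":0,"jaw":20},{"x":-0.031,"y":0,"z":-0.05,"ax":0,"ay":0,"az":0,"jaw":20},{"x":0,"y":0,"z":0,"ax":0,"ay":0,"az":0,"jaw":20},{"x":0,"y":0,"z":0,"ax":0,"ay":0,"az":0,"jaw":20}]'
```

```text
time: 4.47
position: [0.49, 0.1798, 0.1072]
orientation: [[-0.95, -0.312, 0.002], [-0.312, 0.95, 0.001], [-0.002, 0.0, -1.0]]
wrist_force: [2.9, 2.2, -1.0]
opening: 0.0288
finger_force: 61.9
```

```bash
python3 -m jog '[{"x":-0.036,"y":0,"z":-0.046,"ax":0,"ay":0,"az":0,"jaw":20},{"x":-0.042,"y":0,"z":-0.041,"ax":0,"ay":0,"az":0,"jaw":20},{"x":-0.046,"y":0,"z":-0.036,"ax":0,"ay":0,"az":0,"jaw":20},{"x":-0.05,"y":0,"z":-0.03,"ax":0,"ay":0,"az":0,"jaw":20},{"x":-0.054,"y":0,"z":-0.023,"ax":0,"ay":0,"az":0,"jaw":20},{"x":0,"y":0,"z":0,"ax":0,"ay":0,"az":0,"jaw":20},{"x":0,"y":0,"z":0,"ax":0,"ay":0,"az":0,"jaw":20},{"x":0,"y":0,"z":0,"ax":0,"ay":0,"az":0,"jaw":20},{"x":0,"y":0,"z":0,"ax":0,"ay":0,"az":0,"jaw":20},{"x":0,"y":0,"z":0,"ax":0,"ay":0,"az":0,"jaw":20}]'
python3 - <<'E'
from h import *
im=r.camera("scene")[:,:,::-1]
cv2.imwrite("pics/c.png",cv2.resize(im[70:220,240:390],None,fx=3.5,fy=3.5,interpolation=2))
E
```

```text
time: 5.3
position: [0.5426, 0.1966, 0.1499]
orientation: [[-0.95, -0.312, -0.001], [-0.312, 0.95, -0.001], [0.001, -0.001, -1.0]]
wrist_force: [0.9, -6.1, -3.6]
opening: 0.0284
finger_force: 62.2
```

View pics/c.png

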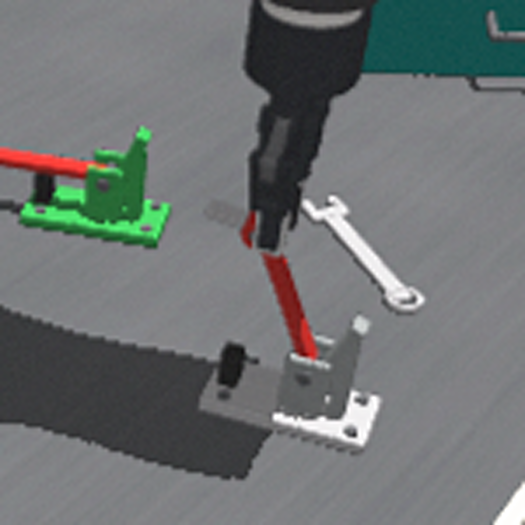

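The arm is following at about 70° with the boss between the fingers near scene (316,135), and forces are low. I'll carry on past upright.

```bash
python3 -m jog '[{"x":-0.028,"y":0,"z":-0.009,"ax":0,"ay":0,"az":0,"jaw":20},{"x":-0.028,"y":0,"z":-0.008,"ax":0,"ay":0,"az":0,"jaw":20},{"x":-0.029,"y":0,"z":-0.005,"ax":0,"ay":0,"az":0,"jaw":20},{"x":-0.029,"y":0,"z":-0.005,"ax":0,"ay":0,"az":0,"jaw":20},{"x":-0.03,"y":0,"z":-0.002,"ax":0,"ay":0,"az":0,"jaw":20},{"x":-0.029,"y":0,"z":-0.001,"ax":0,"ay":0,"az":0,"jaw":20},{"x":-0.029,"y":0,"z":0.002,"ax":0,"ay":0,"az":0,"jaw":20},{"x":-0.029,"y":0,"z":0.003,"ax":0,"ay":0,"az":0,"jaw":20},{"x":0,"y":0,"z":0,"ax":0,"ay":0,"az":0,"jaw":20},{"x":0,"y":0,"z":0,"ax":0,"ay":0,"az":0,"jaw":20}]'
```

```text
time: 6.18
position: [0.598, 0.2141, 0.1563]
orientation: [[-0.95, -0.312, -0.0], [-0.312, 0.95, -0.002], [0.001, -0.002, -1.0]]
wrist_force: [0.9, -9.7, 0.9]
opening: 0.0284
finger_force: 59.0
```

```bash
python3 -m jog '[{"x":-0.028,"y":0,"z":0.005,"ax":0,"ay":0,"az":0,"jaw":20},{"x":-0.028,"y":0,"z":0.007,"ax":0,"ay":0,"az":0,"jaw":20},{"x":-0.02,"y":0,"z":0.005,"ax":0,"ay":0,"az":0,"jaw":20},{"x":0,"y":0,"z":0,"ax":0,"ay":0,"az":0,"jaw":20},{"x":0,"y":0,"z":0,"ax":0,"ay":0,"az":0,"jaw":20},{"x":0,"y":0,"z":0,"ax":0,"ay":0,"az":0,"jaw":85},{"x":0,"y":0,"z":0,"ax":0,"ay":0,"az":0,"jaw":85},{"x":0,"y":0,"z":0,"ax":0,"ay":0,"az":0,"jaw":85},{"x":0,"y":0,"z":0,"ax":0,"ay":0,"az":0,"jaw":85},{"x":0,"y":0,"z":0,"ax":0,"ay":0,"az":0,"jaw":85}]'
python3 - <<'E'
from h import *
im=r.camera("scene")[:,:,::-1]
cv2.imwrite("pics/d.png",cv2.resize(im[70:220,240:390],None,fx=3.5,fy=3.5,interpolation=2))
E
```

```text
time: 7.02
position: [0.6161, 0.2215, 0.1526]
orientation: [[-0.95, -0.313, 0.0], [-0.313, 0.95, 0.0], [-0.0, 0.0, -1.0]]
wrist_force: [-0.8, -0.8, -0.7]
opening: 0.0845
finger_force: 0.0
```

View pics/d.png

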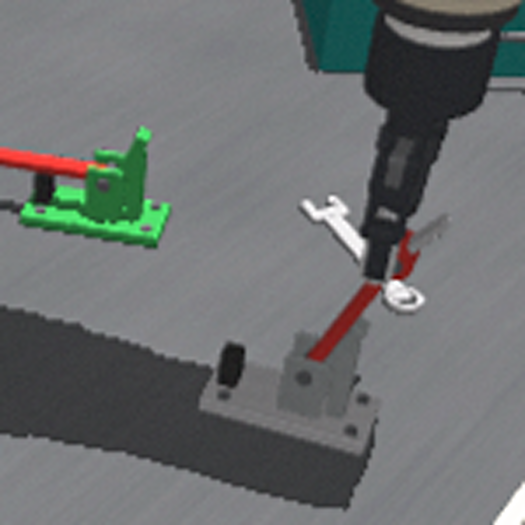

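The arm now leans past upright on its lug, with the boss near scene (356,141) and the fingers open around it. I'll back straight up and check.

```bash
python3 -m jog '[{"x":0,"y":0,"z":-0.05,"ax":0,"ay":0,"az":0,"jaw":85},{"x":0,"y":0,"z":-0.05,"ax":0,"ay":0,"az":0,"jaw":85},{"x":0,"y":0,"z":-0.08,"ax":0,"ay":0,"az":0,"jaw":85},{"x":0,"y":0,"z":-0.08,"ax":0,"ay":0,"az":0,"jaw":85},{"x":0,"y":0,"z":-0.08,"ax":0,"ay":0,"az":0,"jaw":85},{"x":0.08,"y":0,"z":0,"ax":0,"ay":0,"az":0,"jaw":85},{"x":0.1,"y":0,"z":0,"ax":0,"ay":0,"az":0,"jaw":85},{"x":0.1,"y":0,"z":0,"ax":0,"ay":0,"az":0,"jaw":85},{"x":0.1,"y":0,"z":0,"ax":0,"ay":0,"az":0,"jaw":85},{"x":0,"y":0,"z":0,"ax":0,"ay":0,"az":0,"jaw":85}]'
python3 - <<'E'
from h import *
cv2.imwrite("pics/e.png",r.camera("scene")[:,:,::-1])
E
```

```text
time: 7.9
position: [0.5225, 0.1906, 0.2381]
orientation: [[-0.95, -0.313, -0.001], [-0.313, 0.95, -0.0], [0.001, 0.0, -1.0]]
wrist_force: [-2.2, -0.8, 0.8]
opening: 0.0849
finger_force: 0.0
```

View pics/e.png

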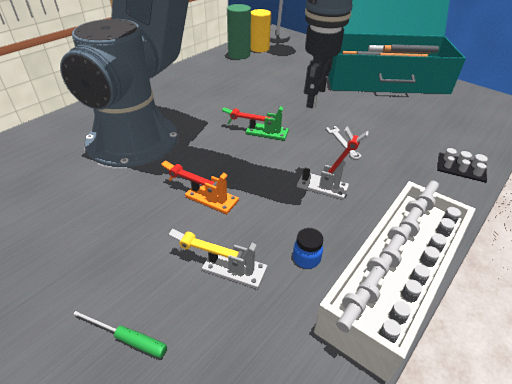

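The red arm stands on its stop by itself, with its boss near (353,142). The yellow arm (207,245) and the jar (308,248) haven't moved, and the gripper is clear.

```bash
python3 -c "
from cell import r
print(r.job_done())"
```

```text
the job is handed in; nothing more can be done
None
```

The red arm is past upright, leaning on its stop lug and released; the yellow arm is still folded and the jar has not moved, and I handed the job in at about 8 s (no verdict came back).

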